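# Clear the pull-out board

### The arm

A 6-joint arm with a two-finger parallel gripper is mounted at the origin on the work surface. World frame = base frame: x ahead of the robot, y to its left, z up, the work surface at z = 0. Lengths are in m, angles in rad, forces in N, time in s.
With the tool pointing down it reaches from about 0.375 to 0.925 m from the base axis. Payload 5.7 kg.
Tool frame: the origin (TCP) lies midway between the tips of the shut fingers; the grasp point (between the pads) lies 19 mm behind it; z points along the fingers, x is the direction in which the jaws open and shut, and the axes are right-handed (so a half turn about z gives the same grasp; the last joint's range is limited). The gripper opens to 88 mm and grips with 3 to 60 N. Pads are 20 mm wide; open, the fingers measure 115 mm over their backs; the gripper's body (75 mm by 178 mm) begins 61 mm behind the grasp point.
Start: joints at [1.078, 0.359, 1.51, -0, 1.272, -0.115], TCP at [0.221, 0.558, 0.223] pointing down, gripper open.
Joint ranges: [-2.97, 2.97], [-1.01, 2.36], [0.21, 2.38], [-0.96, 4.11], [0.2, 2.71], [-2.98, 2.98]. Speed limits (rad/s): [2.39, 2.39, 3.14, 3.14, 3.14, 3.14].

### API

Orientations are given as a unit quaternion [x, y, z, w].
In Python, from bench import move_ptp, servo_line, goto_joints, move_gripper, sleep, inverse_kinematics, capture, PlanningError, close_job, spot_in, silhouettes, current_clock, current_joint_pos, current_qvel, current_joint_torque, current_position, current_orientation, current_force, current_torque, current_finger_gap gives the robot as it stands. Calls block until the motion is done:
- move_ptp(position, orientation): joint-space move of the TCP to a pose.
- servo_line(position, orientation=None, rate=0.15, contact_N=None): straight line of the TCP; orientation=None keeps the orientation; rate is the mean speed in m/s. With contact_N (N) it stops when the force on the tool has changed by that much, and returns True; else False.
- goto_joints(angles): joint-space move.
- move_gripper(opening): finger opening in m; the grip force is fixed at half the most; returns when the fingers have stopped.
- sleep(seconds).
- inverse_kinematics(position, orientation): joint angles nearest the present ones, or None.
- capture(name): name is "scene" or "side" or "wrist"; returns a dict with "image" (420x560x3 uint8, blue, green, red), "range_z" (420x560 float32, m along the optical axis (not along the pixel's ray), 0 where there is no reading), "intrinsics" (3x3 intrinsics, pixels), "R" (3x3) and "t" (3): a world point X has camera coordinates R X + t. Camera axes: x right, y down, z forward; pixel columns grow to the right and rows downward; lengths in m; the calibration is good to about 2 mm. A picture is of the moment at which its call begins.
A pose or a line that the arm cannot do raises PlanningError and nothing moves.
- close_job(): hands the job in, once; it reports no verdict.
Trained networks look in the newest picture that a camera, given by its name, has taken for a name from the list of things; names that differ only in an ending like _2 or _b are one class to them, and where a whole thing is asked for, a point or a joint stands for the part that bears it (a point fixed in the world has none). Each returns a list of dicts, best first, with "conf" (0 to 1); they miss things now and then, are a little off and sometimes report something else, mostly with a low value. They report only what shows in the picture. A call takes as long as a camera call.
- spot_in(camera, query): "xy" ([column, row] in pixels, amid what is visible of it).
- silhouettes(camera, query): "region" (420x560 bool, what is visible of it) and "xy" ([column, row] in pixels, amid what is visible of it).
Readings, each from a call of its own:
- current_clock(): time.
- current_joint_pos(): joint angles.
- current_qvel(): joint speeds.
- current_joint_torque(): joint torques, N m.
- current_position(): TCP position.
- current_orientation(): TCP orientation.
- current_force(): force on the tool from outside, world axes, zero at the start.
- current_torque(): the same for the moment, N m.
- current_finger_gap(): finger opening in m.
Only numpy, scipy, OpenCV 4.12 (cv2) and the standard library are available. Lean on these libraries where they do the work, as an engineer would, in place of code of your own. Each camera call takes 0.05 s, during which the arm holds its last target. There are 200 camera calls.

### The job

Clear the pull-out work board: put every cabinet hinge lying on it into the grey parts tray, and with the push block (not with the gripper's fingers) sweep all the wood offcuts over the board's open end into the offcut box. Then swing the box's lid down and press it until the catch snaps shut, and leave the push block standing on its sole on the board at the cabinet end, clear of where the offcuts lay. Leave the tape measure, glue bottle and try square where they are.

Things in the scene. Friction and masses are not known exactly. Their poses are not given: they have to be found in the camera images.
- unit: The fixed drawer unit with its pulled-out work board. Origin: on the bench under the middle of the board's open end; +y points out of that end. The board spans y -445 (cabinet front) to 0 mm and x -125 to 125 mm; its top is 80 mm up. A lip 14 mm wide and 18 mm high runs along both long edges (110 mm clear either side of the middle). The cabinet beyond is 210 mm high, 460 mm wide.
- offcut_box: The fixed white open-topped offcut box, 246 (x) x 190 (y) x 102 mm high, walls and floor 8 mm, across the board's open end with a gap of 2 to 8 mm; only its wall on the board's side is lower, 77 mm, 3 mm below the board's top. Origin: middle of its underside, axes parallel to the unit's. Its lid is hinged along its +x rim.
- lid (a joint): Angle of the box's lid, rad: 0 shut and latched, 1.57 upright, 1.75 fully open. A flat board 246 mm from hinge to front edge, 190 wide, 10 thick, on a stiff hinge: it stays where left (about 2 N at the front edge moves it). At about 0.05 rad a tab on its front meets a sprung catch on the box's -x wall; some 10 to 16 N down near the front edge snaps it past.
- lid_hinge (a point): Point on the lid's hinge axis, at its middle, level with the rim (102 mm above the bench). The axis is parallel to the box's y; the lid swings up from the -x side.
- lid_edge (a point): Point on the lid's outer face (the upper face when shut), in the middle of its width, 231 mm from the hinge and 15 mm in from its front edge.
- tray: The fixed grey open parts tray, 200 (x) x 130 (y) x 32 mm high, walls and floor 4 mm. Origin: middle of its underside.
- pusher: The loose beech push block, about 270 g: a block 150 (x) x 50 (y) x 40 mm high with a flat sole, and an upright grip in its middle, 62 (x) x 26 (y) mm, from 40 to 120 mm above the sole. Origin: middle of its sole. Its long flat faces look along its +y and -y. It starts standing on the board near the cabinet.
- hinge0: A loose steel concealed cabinet hinge, 66 mm long, 75 g, lying cup down on the board: a round cup 35 mm across, 12 mm high, at its -x end, a thin 18 x 46 mm flange across the cup's top, and an arm 18 mm wide (y) and 18 mm high to its +x end. Origin: underside, halfway along; grip the arm across its width, at x = 17 mm. May be absent (None).
- hinge1: A loose steel concealed cabinet hinge, 66 mm long, 75 g, lying cup down on the board: a round cup 35 mm across, 12 mm high, at its -x end, a thin 18 x 46 mm flange across the cup's top, and an arm 18 mm wide (y) and 18 mm high to its +x end. Origin: underside, halfway along; grip the arm across its width, at x = 17 mm. May be absent (None).
- hinge2: A loose steel concealed cabinet hinge, 66 mm long, 75 g, lying cup down on the board: a round cup 35 mm across, 12 mm high, at its -x end, a thin 18 x 46 mm flange across the cup's top, and an arm 18 mm wide (y) and 18 mm high to its +x end. Origin: underside, halfway along; grip the arm across its width, at x = 17 mm. May be absent (None).
- offcut0: A loose wood offcut, rectangular, 44 x 34 mm, 18 mm thick faced plywood, about 24 g. Origin: middle of its underside as laid out. May be absent (None).
- offcut1: A loose wood offcut, rectangular, 38 x 32 mm, 18 mm thick faced plywood, about 24 g. Origin: middle of its underside as laid out. May be absent (None).
- offcut2: A loose wood offcut, L-shaped, 42 x 36 mm overall, 18 mm thick faced plywood, about 24 g. Origin: middle of its underside as laid out. May be absent (None).
- offcut3: A loose wood offcut, right-angled triangle with legs of 44 and 35 mm, 18 mm thick faced plywood, about 24 g. Origin: middle of its underside as laid out. May be absent (None).
- offcut4: A loose wood offcut, softwood batten end, 38 x 32 mm, 32 mm tall, about 24 g. Origin: middle of its underside as laid out. May be absent (None).
- offcut5: A loose wood offcut, softwood batten end, 44 x 28 mm, 22 mm tall, about 24 g. Origin: middle of its underside as laid out. May be absent (None).
- tape: A loose tape measure, 50 x 40 x 46 mm, standing on the board in the +x corner by the cabinet. A bystander. Origin: middle of its underside.
- glue: A standing glue bottle, 64 mm across and 170 mm high. A bystander. Origin: middle of its underside.
- square: A try square lying on the bench: dark wooden stock 110 mm, steel blade 150 mm. A bystander. Origin: underside of the stock.

How it is judged:
By the outcome, as a careful person would: the job done as asked, in the order asked, and still so for the second after the job is handed in, with the robot touching nothing.
Of hinge0, hinge1, hinge2 only 2 to 3 are there at a start; the rules pass over those that are not, and their reading is None.
Of offcut0, offcut1, offcut2, offcut3, offcut4, offcut5 only 4 to 6 are there at a start; the rules pass over those that are not, and their reading is None.
At some moment in a run one of hinge0, hinge1, hinge2, offcut0, offcut1, offcut2, offcut3, offcut4, offcut5, pusher may be knocked a few centimetres aside while the robot is not near it.
Once in a run the grip may slacken for a moment while it holds something.
It also fails if it takes over 210 s, if anything falls off the work surface, if the arm or the gripper's body presses on something with over 40 N, if the wrist force passes 120 N, or if a joint passes its speed limit or range.

## Working session

There is one attempt and no reset: what is moved stays moved. The work goes in short steps, each a Python script; the robot and the scene stay as the last script left them, time stands still between calls to the robot, and variables do not carry over. Pictures are saved under pics/ and viewed, about 12 in all and at most 16, crops included, and the job is handed in when it is done.

```bash
ls; mkdir -p pics; cat > h.py <<'E'
import numpy as np, cv2
from bench import *
def pts(c, mask=None):
    d=c["range_z"]; v,u=np.nonzero((d>0) if mask is None else (mask&(d>0)))
    z=d[v,u]; K=c["intrinsics"]
    P=np.stack([(u-K[0,2])/K[0,0]*z,(v-K[1,2])/K[1,1]*z,z],1)
    return (P-c["t"])@c["R"]
def proj(c,X):
    p=c["intrinsics"]@(c["R"]@np.asarray(X,float)+c["t"]); return p[:2]/p[2]
E
python3 - <<'E'
from h import *
a=[]
for n in("scene","side","wrist"):
    c=capture(n); cv2.imwrite(f"pics/{n}0.png",c["image"]); print(n,(-c["R"].T@c["t"]).round(3), c["R"][2].round(2))
    for q in "unit offcut_box lid tray pusher hinge0 offcut0 offcut4 tape glue square".split():
        for s in silhouettes(n,q):
            if s["conf"]<.3: continue
            P=pts(c,s["region"])
            if len(P)>5: print(n,q,round(s["conf"],2),np.round(s["xy"]),len(P),np.median(P,0).round(3),P.min(0).round(3),P.max(0).round(3))
E
```

```text
pics
scene [1.138 0.082 0.971] [-0.54 -0.08 -0.84]
scene unit 0.62 [ 82. 160.] 33425 [ 0.53  -0.47   0.143] [-0.964 -1.792 -0.758] [ 0.725 -0.015  0.286]
scene lid 0.98 [309. 208.] 7378 [0.668 0.069 0.263] [ 0.405 -0.059 -0.003] [0.679 0.209 0.37 ]
scene lid 0.71 [249. 166.] 193 [ 0.454 -0.086  0.099] [ 0.424 -0.109  0.082] [ 0.475 -0.058  0.104]
scene tray 0.7 [ 84. 161.] 33355 [ 0.53  -0.47   0.144] [-0.964 -1.794 -0.758] [ 0.725 -0.015  0.286]
scene pusher 0.72 [128. 151.] 1937 [ 0.498 -0.37   0.122] [ 0.387 -0.418  0.081] [ 0.558 -0.343  0.205]
scene pusher 0.35 [310. 210.] 7264 [0.668 0.069 0.265] [ 0.388 -0.056  0.   ] [0.679 0.162 0.37 ]
scene hinge0 0.69 [210. 181.] 274 [ 0.509 -0.178  0.096] [ 0.474 -0.205  0.079] [ 0.55  -0.16   0.104]
scene hinge0 0.6 [246. 189.] 344 [ 0.513 -0.09   0.095] [ 0.473 -0.114  0.077] [ 0.551 -0.065  0.103]
scene offcut0 0.9 [204. 203.] 320 [ 0.591 -0.169  0.111] [ 0.567 -0.195  0.077] [ 0.61  -0.148  0.117]
scene offcut0 0.8 [166. 200.] 242 [ 0.589 -0.257  0.097] [ 0.551 -0.287  0.078] [ 0.605 -0.243  0.104]
scene offcut0 0.71 [232. 214.] 277 [
[... 2484 characters left out ...]
0.094  0.095] [ 0.435 -0.113  0.078] [ 0.478 -0.057  0.099]
side offcut4 0.78 [237. 300.] 484 [ 0.437 -0.249  0.096] [ 0.415 -0.267  0.077] [ 0.46  -0.2    0.099]
side offcut4 0.74 [321. 292.] 376 [ 0.585 -0.264  0.095] [ 0.563 -0.29   0.077] [ 0.604 -0.245  0.099]
side offcut4 0.56 [301. 239.] 298 [ 0.594 -0.108  0.099] [ 0.58  -0.159  0.076] [ 0.621 -0.05   0.112]
side glue 0.42 [324. 164.] 105 [0.769 0.274 0.051] [ 0.66  -0.029 -0.004] [0.852 0.503 0.254]
side square 0.86 [272. 161.] 307 [0.65  0.444 0.007] [ 0.625  0.361 -0.005] [0.746 0.495 0.019]
wrist [0.161 0.582 0.385] [ 0.22 -0.09 -0.97]
wrist tray 0.93 [218. 342.] 4848 [0.396 0.394 0.004] [ 0.193  0.309 -0.002] [0.456 0.561 0.33 ]
```

View pics/scene0.png

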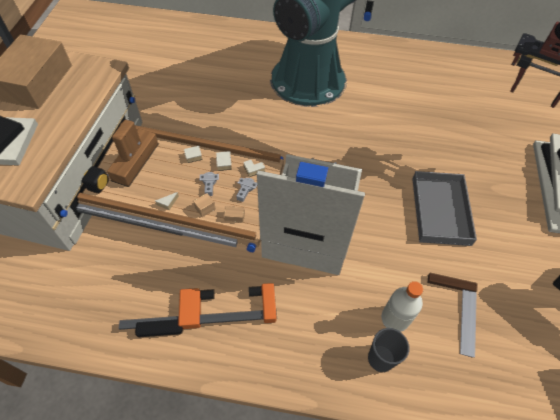

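View pics/side0.png

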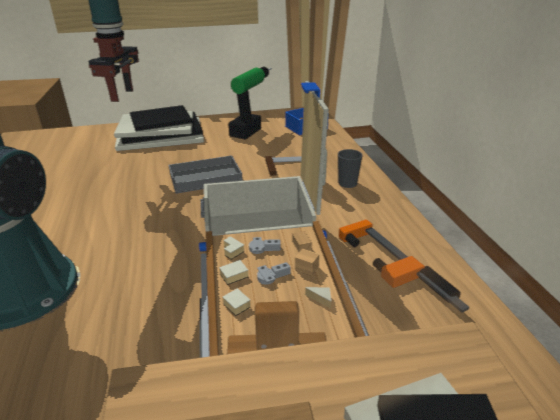

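Two hinges near (210,181) and (246,189). Six offcuts: three pale ones at (193,154), (223,160) and (254,167), a triangle at (168,200), and battens at (204,205) and (233,214). The push block is at (130,150), the lid is upright and the tape is at (95,180). Next I'll look from above with the wrist camera and fit the unit and box frames.

```bash
cat >> h.py <<'E'
from scipy.spatial.transform import Rotation as Rn
def down(yaw):  # jaw axis (tool x) at world angle yaw, tool z down
    x=np.array([np.cos(yaw),np.sin(yaw),0]); z=np.array([0,0,-1.])
    return Rn.from_matrix(np.stack([x,np.cross(z,x),z],1)).as_quat()
E
python3 - <<'E'
from h import *
R0=Rn.from_quat(current_orientation()).as_matrix(); print("tool x",R0[:,0].round(3))
c=capture("scene"); s=[s for s in silhouettes("scene","lid")][0]
P=pts(c,s["region"]); P=P[(P[:,2]>.12)&(P[:,2]<.36)]
for _ in range(4):
    m=np.median(P,0); n=np.linalg.svd(P-P.mean(0),full_matrices=False)[2][2]; P=P[abs((P-P.mean(0))@n)<.008]
n*=np.sign(n[0]); print("lid n",n.round(4),"yaw",np.degrees(np.arctan2(n[1],n[0])),"pt",P.mean(0).round(4),len(P), "y",np.percentile(P[:,1],[1,99]),"z",P[:,2].max())
move_ptp([.38,.30,.40],down(1.1))
for k,(x,y) in enumerate([(.50,-.12),(.50,-.27)]):
    move_ptp([x,y,.40],down(0 if R0[0,0]>0 else np.pi) if 0 else down(1.57))
    c=capture("wrist"); cv2.imwrite(f"pics/w{k}.png",c["image"]); print((-c["R"].T@c["t"]).round(3), c["R"][2].round(2))
    np.savez(f"w{k}.npz",**c)
print(current_clock(),current_joint_pos())
E
```

```text
tool x [ 0.369  0.929 -0.   ]
lid n [ 0.9971 -0.0712 -0.0251] yaw -4.084727019376743 pt [0.6683 0.0689 0.2545] 6460 y [-0.02445184  0.15989189] z 0.35972986326226414
[ 0.436 -0.119  0.562] [ 0.24  0.   -0.97]
[ 0.436 -0.269  0.562] [ 0.24  0.   -0.97]
5.575 [-6.15055840e-01  2.03778073e-01  1.30151833e+00  8.65740453e-04
  1.63680754e+00 -2.18589114e+00]
```

```bash
python3 - <<'E'
from h import *
Ps=[];Cs=[]
for k in(0,1):
    c=dict(np.load(f"w{k}.npz")); P=pts(c); Ps.append(P); Cs.append(c["image"][c["range_z"]>0])
P=np.vstack(Ps);C=np.vstack(Cs)
# top-down ortho colour image 1mm/px; x right->image rows
x0,y0=.33,-.5
i=((P[:,0]-x0)*1000).astype(int); j=((P[:,1]-y0)*1000).astype(int)
ok=(i>=0)&(i<400)&(j>=0)&(j<720); o=np.argsort(P[ok,2])
im=np.zeros((400,720,3),np.uint8); H=np.zeros((400,720),np.float32)
im[i[ok][o],j[ok][o]]=C[ok][o]; H[i[ok][o],j[ok][o]]=P[ok,2][o]
np.save("H.npy",H); cv2.imwrite("pics/ortho.png",np.vstack([im]))
yaw=np.radians(-4.08); ux=np.array([np.cos(yaw),np.sin(yaw)]); uy=np.array([-ux[1],ux[0]])
q=P[:,:2]@np.stack([ux,uy],1); z=P[:,2]
b=(abs(z-.08)<.006); print("board z",np.median(z[b]),b.sum())
v=q[:,1]; lip=(abs(z-.098)<.004)&(v<-.12)&(v>-.4)
h,e=np.histogram(q[lip,0],bins=np.arange(.3,.75,.003)); print([(round(a,3),n) for a,n in zip(e,h) if n>150])
# check yaw: lip positions vs v
for lo,hi in((.395,.445),(.63,.70)):
    for a in np.arange(-.40,-.1,.06):
        m=(abs(z-.098)<.004)&(q[:,0]>lo)&(q[:,0]<hi)&(v>a)&(v<a+.06); 
        if m.sum()>20: print(lo,round(a,2),np.percentile(q[m,0],[3,50,97]).round(4),m.sum())
m=(abs(z-.08)<.004)&(q[:,0]>.48)&(q[:,0]<.60); h,e=np.histogram(v[m],bins=np.arange(-.5,.05,.004)); print([(round(a,3),n) for a,n in zip(e,h)][-40:])
m=(abs(z-.102)<.003)&(v>-.12);h,e=np.histogram(v[m],bins=np.arange(-.12,.25,.004)); print([(round(a,3),n) for a,n in zip(e,h) if n>40])
E
```

```text
board z 0.0798893335790723 61797
[(np.float64(0.402), np.int64(417)), (np.float64(0.405), np.int64(892)), (np.float64(0.408), np.int64(894)), (np.float64(0.411), np.int64(902)), (np.float64(0.414), np.int64(904)), (np.float64(0.417), np.int64(189)), (np.float64(0.438), np.int64(162)), (np.float64(0.441), np.int64(185)), (np.float64(0.444), np.int64(205)), (np.float64(0.447), np.int64(219)), (np.float64(0.45), np.int64(222)), (np.float64(0.453), np.int64(227)), (np.float64(0.456), np.int64(207)), (np.float64(0.459), np.int64(191)), (np.float64(0.462), np.int64(162)), (np.float64(0.636), np.int64(525)), (np.float64(0.639), np.int64(526)), (np.float64(0.642), np.int64(510)), (np.float64(0.645), np.int64(506)), (np.float64(0.648), np.int64(391))]
0.395 -0.4 [0.4038 0.4105 0.4171] 912
0.395 -0.34 [0.4039 0.4108 0.4175] 937
0.395 -0.28 [0.404  0.4108 0.4173] 910
0.395 -0.22 [0.4043 0.4127 0.4437] 1144
0.395 -0.16 [0.4044 0.4141 0.444 ] 1299
0.395 -0.1 [0.4043 0.4112 0.4413] 913
0.63 -0.4 [0.6369 0.6427 0.6497] 394
0.63 -0.34 [0.6372 0.6432 0.6503] 665
0.63 -0.28 [0.6374 0.6429 0.6503] 447

[... 2167 characters left out ...]
)), (np.float64(0.044), np.int64(56)), (np.float64(0.048), np.int64(54)), (np.float64(0.08), np.int64(44)), (np.float64(0.084), np.int64(47)), (np.float64(0.088), np.int64(44)), (np.float64(0.092), np.int64(46)), (np.float64(0.1), np.int64(50)), (np.float64(0.104), np.int64(44)), (np.float64(0.108), np.int64(45)), (np.float64(0.112), np.int64(46)), (np.float64(0.116), np.int64(44)), (np.float64(0.12), np.int64(48)), (np.float64(0.124), np.int64(48)), (np.float64(0.128), np.int64(46)), (np.float64(0.136), np.int64(51)), (np.float64(0.144), np.int64(47)), (np.float64(0.152), np.int64(45)), (np.float64(0.2), np.int64(318)), (np.float64(0.204), np.int64(434)), (np.float64(0.208), np.int64(318))]
```

View pics/ortho.png

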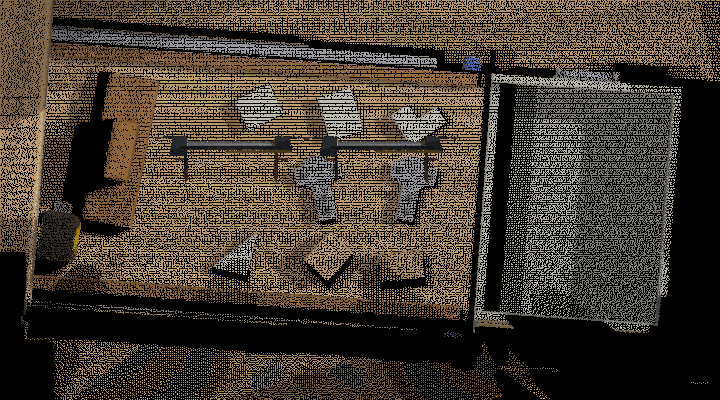

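```bash
cat >> h.py <<'E'
YAW=np.radians(-4.05); UX=np.array([np.cos(YAW),np.sin(YAW)]); UY=np.array([-UX[1],UX[0]])
UO=0.5273*UX+0.0135*UY
def U2W(x,y,z): return np.r_[UO+x*UX+y*UY,z]
def W2U(P): P=np.asarray(P); q=(P[...,:2]-UO)@np.stack([UX,UY],1); return np.concatenate([q,P[...,2:]],-1)
def blobs(P,zlo=.086,zhi=.125,ylim=(-.31,.0)):
    "clusters above the board in unit frame, 1 mm grid"
    q=W2U(P); m=(abs(q[:,0])<.107)&(q[:,1]>ylim[0])&(q[:,1]<ylim[1])&(q[:,2]>zlo)&(q[:,2]<zhi); q=q[m]
    g=np.zeros((240,460),np.uint8); i=((q[:,0]+.12)*1000).astype(int); j=((q[:,1]+.45)*1000).astype(int); g[i,j]=255
    g=cv2.morphologyEx(g,cv2.MORPH_CLOSE,np.ones((5,5),np.uint8)); g=cv2.morphologyEx(g,cv2.MORPH_OPEN,np.ones((3,3),np.uint8))
    n,L=cv2.connectedComponents(g); out=[]
    for k in range(1,n):
        s=L[i,j]==k
        if s.sum()>60: out.append(q[s])
    return out
E
cat > m.py <<'E'
from h import *
c=capture("scene"); P=pts(c)
m=(P[:,2]>.02)&(P[:,2]<.037)&(abs(P[:,0]-.43)<.15)&(abs(P[:,1]-.42)<.11)&(P[:,0]<.57)
r=cv2.minAreaRect((P[m,:2]*1000).astype(np.float32)); print("tray",r,m.sum())
g=P[(P[:,2]>.1)&(P[:,2]<.2)&(abs(P[:,0]-.75)<.06)&(abs(P[:,1]-.29)<.06)]; print("glue",np.median(g,0))
c=dict(np.load("w0.npz"));d=dict(np.load("w1.npz"))
for nm,cc in(("w0",c),("w1",d)):
    for q in blobs(pts(cc)):
        r=cv2.minAreaRect((q[:,:2]*1000).astype(np.float32)); z=np.percentile(q[:,2],90)
        print(nm,np.round(r[0]),np.round(r[1]),round(r[2]),"z",round(z,4),len(q))
        if z<.1 and min(r[1])>40:
            a=q[q[:,2]>.0948]; w=U2W(0,0,0)
            print("   arm?",len(a),cv2.minAreaRect((a[:,:2]*1000).astype(np.float32)))
q=W2U(pts(d)); m=(q[:,2]>.10)&(q[:,2]<.205)&(q[:,1]<-.3)&(q[:,1]>-.44)&(q[:,0]<.09)
for lo,hi in((.11,.13),(.19,.205)):
    a=q[m&(q[:,2]>lo)&(q[:,2]<hi)]; print("pusher",lo,len(a),cv2.minAreaRect((a[:,:2]*1000).astype(np.float32)))
E
python3 m.py
```

```text
tray ((430.2586669921875, 403.9500732421875), (205.50413513183594, 132.07839965820312), 5.647546291351318) 869
glue [0.75537676 0.29022279 0.12360047]
w0 [ -73. -141.] [44. 34.] 21 z 0.0992 751
w0 [ -74. -223.] [33. 39.] 31 z 0.0992 655
w0 [-74. -63.] [36. 42.] 37 z 0.0992 554
w0 [ -3. -63.] [65. 45.] 4 z 0.0984 772
   arm? 326 ((0.45861244201660156, -67.38827514648438), (44.937591552734375, 56.09565734863281), 80.70263671875)
w0 [   2. -160.] [45. 63.] 89 z 0.0982 777
   arm? 326 ((4.840269088745117, -158.64598083496094), (58.40946960449219, 40.19866943359375), 1.1620579957962036)
w0 [  70. -143.] [32. 38.] 51 z 0.1128 620
w0 [  76. -231.] [17. 52.] 42 z 0.0992 222
w0 [ 74. -70.] [28. 44.] 10 z 0.1028 552
w1 [ -73. -141.] [44. 35.] 21 z 0.0991 785
w1 [ -74. -223.] [32. 38.] 31 z 0.0991 609
w1 [-74. -63.] [37. 42.] 38 z 0.0993 643
w1 [ -4. -64.] [64. 47.] 2 z 0.0983 814
   arm? 321 ((0.19269180297851562, -67.79193115234375), (42.80622863769531, 56.23369598388672), 81.37820434570312)
w1 [   2. -156.] [65. 46.] 16 z 0.0984 784
   arm? 319 ((5.761774063110352, -154.07911682128906), (57.07129669189453, 44.46747589111328), 17.993595123291016)
w1 [  70. -143.] [33. 38.] 51 z 0.1128 643
w1 [  71. -236.] [32. 42.] 80 z 0.0993 361
w1 [ 74. -70.] [29. 44.] 9 z 0.1028 480
pusher 0.11 4669 ((-54.880409240722656, -381.7061767578125), (112.38741302490234, 289.6567077636719), 89.87096405029297)
pusher 0.19 2850 ((-52.129371643066406, -390.2876892089844), (95.54054260253906, 284.1615905761719), 89.93805694580078)
```

```bash
cat >> h.py <<'E'
from scipy.optimize import minimize
def hinge_fit(q):
    "template fit; q unit-frame points of one hinge -> x,y,yaw (unit frame), cost"
    p=q[:,:2]
    gx,gy=np.meshgrid(np.arange(-.045,.046,.0015),np.arange(-.045,.046,.0015)); G=np.stack([gx.ravel(),gy.ravel()],1)
    def inside(l): 
        x,y=l[:,0],l[:,1]; return ((x+.0155)**2+y**2<.0175**2)|((abs(x+.0155)<.009)&(abs(y)<.023))|((x>-.0155)&(x<.033)&(abs(y)<.009))
    T=G[inside(G)]
    from scipy.spatial import cKDTree
    tp=cKDTree(p)
    def cost(v):
        c,s=np.cos(v[2]),np.sin(v[2]); l=(p-v[:2])@np.array([[c,-s],[s,c]])
        w=T@np.array([[c,s],[-s,c]])+v[:2]
        return np.minimum(cKDTree(T).query(l)[0],.01).mean()+np.minimum(tp.query(w)[0],.01).mean()
    c0=p.mean(0); best=min((minimize(cost,[*c0,a],method="Nelder-Mead",options=dict(initial_simplex=np.array([[*c0,a],[c0[0]+.01,c0[1],a],[c0[0],c0[1]+.01,a],[*c0,a+.3]]))) for a in np.arange(0,6.2,.52)),key=lambda r:r.fun)
    return best.x,best.fun
E
cat > m2.py <<'E'
from h import *
c=dict(np.load("w0.npz"));d=dict(np.load("w1.npz"))
for cc in (c,d):
    for q in blobs(pts(cc)):
        if abs(q[:,0].mean())<.03: 
            v,f=hinge_fit(q); print("hinge",v.round(4),f, "grip W",U2W(*(v[:2]+.017*np.array([np.cos(v[2]),np.sin(v[2])])),0).round(4))
q=W2U(pts(d)); m=(abs(q[:,0])<.107)&(q[:,1]<-.3)&(q[:,1]>-.435)
for lo,hi in((.114,.125),(.195,.206)):
    a=q[m&(q[:,2]>lo)&(q[:,2]<hi)]; r=cv2.minAreaRect((a[:,:2]*1000).astype(np.float32)); print("pusher",lo,len(a),np.round(r[0],1),np.round(r[1],1),r[2])
E
python3 m2.py
```

```text
hinge [-3.900e-03 -6.580e-02  6.167e+00] 0.0011356179143756247 grip W [ 0.5351 -0.0923  0.    ]
hinge [ 0.0021 -0.1543  0.3133] 0.0011531930367465173 grip W [ 0.5346 -0.1737  0.    ]
hinge [-0.0037 -0.0667 -0.1016] 0.0011531816423308338 grip W [ 0.5353 -0.0929  0.    ]
hinge [ 0.0017 -0.1553  0.2922] 0.0011627194739170094 grip W [ 0.5342 -0.1751  0.    ]
pusher 0.114 2934 [   3.8 -368.6] [ 84.8 209.1] 68.01773834228516
pusher 0.195 1121 [ -21.3 -358.2] [26.  61.7] 83.50972747802734
```

```bash
cat >> h.py <<'E'
TR=np.array([.430,.404]); TY=np.radians(5.6)
TX=np.array([np.cos(TY),np.sin(TY)]); TYv=np.array([-TX[1],TX[0]])
def look(x,y,z=.40,yaw=-1.57):
    move_ptp([x,y,z],down(yaw)); sleep(.2); return capture("wrist")
def wrap(a): return (a+np.pi/2)%np.pi-np.pi/2
def pick_hinge(v):
    a=YAW+v[2]; g=U2W(v[0]+.017*np.cos(v[2]),v[1]+.017*np.sin(v[2]),0)
    yaw=a-np.pi/2; yaw=(yaw+np.pi)%(2*np.pi)-np.pi; o=down(yaw)
    move_gripper(.046); move_ptp([g[0],g[1],.16],o)
    servo_line([g[0],g[1],.10],rate=.1)
    hit=servo_line([g[0],g[1],.0795],rate=.03,contact_N=3); z=current_position()[2]
    servo_line([g[0],g[1],z+.001],rate=.03)
    move_gripper(0.0); print("z",z,hit,"gap",current_finger_gap())
    servo_line([g[0],g[1],.26],rate=.15); print("lifted gap",current_finger_gap(), current_clock())
    return a
def place_hinge(lx,flip=False):
    p=TR+lx*TX+.017*TYv; o=down(TY)
    move_ptp([.40,.10,.30],down(-.6)); move_ptp([*p,.15],o); print("at tray gap",current_finger_gap())
    servo_line([*p,.045],rate=.15); hit=servo_line([*p,.006],rate=.04,contact_N=2.5); print("z",current_position()[2],hit)
    move_gripper(.045); servo_line([*p,.20],rate=.2)
E
cat > r1.py <<'E'
from h import *
c=look(.50,-.20)
hs=[hinge_fit(q) for q in blobs(pts(c)) if abs(q[:,0].mean())<.035]
print(hs)
v=max(hs,key=lambda h:h[0][1])[0]
pick_hinge(v); place_hinge(-.048)
c=capture("wrist"); cv2.imwrite("pics/t1.png",c["image"])
print(current_clock(), current_force())
E
python3 r1.py
```

```text
[(array([-3.66209107e-03, -6.65916374e-02,  6.17023309e+00]), np.float64(0.0011385102490047432)), (array([ 0.00249442, -0.15464677,  0.30728201]), np.float64(0.0011414717555081567))]
z 0.08039010261940466 True gap 0.017534312279219574
lifted gap 0.017413750527146214 13.9667
at tray gap 0.017791071662497663
z 0.0062077553316640145 False
19.9917 [-0.62303669  0.62601592 -0.13741911]
```

View pics/t1.png

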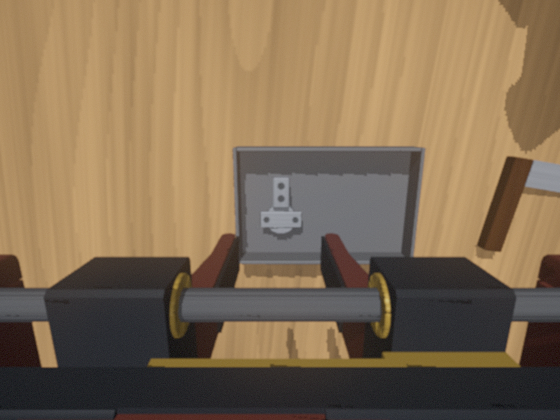

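The first hinge lies flat in the tray, around (281,205). Now the second.

```bash
cat > r2.py <<'E'
from h import *
move_ptp([.40,.10,.30],down(-.6))
c=look(.50,-.20)
hs=[hinge_fit(q) for q in blobs(pts(c)) if abs(q[:,0].mean())<.035]
print(hs)
v=min(hs,key=lambda h:h[1])[0]
pick_hinge(v); place_hinge(.045)
c=capture("wrist"); cv2.imwrite("pics/t2.png",c["image"])
move_ptp([.40,.10,.30],down(-.6))
c=look(.50,-.24); cv2.imwrite("pics/b2.png",c["image"]); np.savez("b2.npz",**c)
for q in blobs(pts(c)):
    r=cv2.minAreaRect((q[:,:2]*1000).astype(np.float32)); print(np.round(r[0]),np.round(r[1]),round(r[2]),round(np.percentile(q[:,2],90),4))
q=W2U(pts(c)); a=q[(abs(q[:,0])<.107)&(q[:,1]<-.3)&(q[:,1]>-.435)&(q[:,2]>.195)&(q[:,2]<.206)]
r=cv2.minAreaRect((a[:,:2]*1000).astype(np.float32)); print("pusher",r,len(a))
print(current_clock(), current_force())
cv2.imwrite("pics/tb2.png",cv2.resize(np.hstack([cv2.imread("pics/t2.png"),c["image"]]),(800,300)))
E
python3 r2.py
```

```text
[(array([ 0.00244598, -0.15469576,  0.30901874]), np.float64(0.0011476546870492982))]
z 0.08037780651376937 True gap 0.017724327876907375
lifted gap 0.017521908655618323 27.475
at tray gap 0.017877287037088452
z 0.006249187388884799 False
[ -74. -223.] [33. 38.] 31 0.099
[ -73. -141.] [45. 35.] 21 0.0991
[-74. -62.] [36. 44.] 37 0.0991
[  72. -236.] [32. 41.] 80 0.0993
[ 74. -70.] [28. 44.] 9 0.103
[  85. -135.] [32. 38.] 45 0.113
pusher ((-21.11376190185547, -357.6163635253906), (25.483346939086914, 61.531063079833984), 82.82138061523438) 1048
36.7083 [ 1.27610024 -0.23793422  0.18303261]
```

View pics/tb2.png

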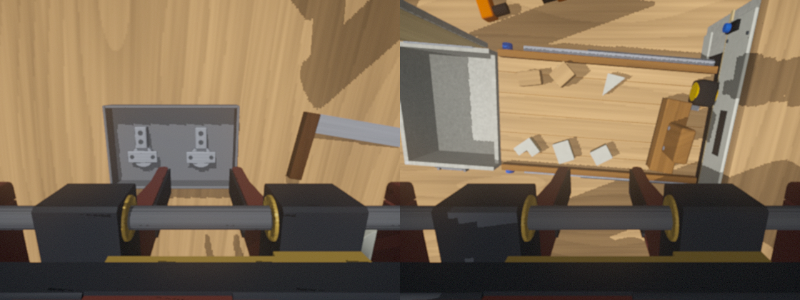

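Both hinges are in the tray. The batten at (70,-143) was knocked to (85,-135), so it has to be swept from there. Now I'll grasp the push block and do lane A, the -x side.

```bash
cat >> h.py <<'E'
def ublock(x,y,z,dyaw=0): return U2W(x,y,z), down(YAW+dyaw-np.pi/2)
def sweep(x,ys,ye,z,rate=.1):
    "block held; lowers at (x,ys), pushes to ye, lifts"
    p,o=ublock(x,ys,z+.07); servo_line(p,o,rate=.2)
    hit0=servo_line(ublock(x,ys,z+.001)[0],rate=.08,contact_N=12)
    f0=np.array(current_force())
    hit=servo_line(ublock(x,ye,z+.001)[0],rate=rate,contact_N=20)
    print("down hit",hit0,"push hit",hit,W2U(current_position()).round(4),"gap",round(current_finger_gap(),4),"dF",(np.array(current_force())-f0).round(1),current_clock())
    return hit
E
cat > r3.py <<'E'
from h import *
px,py,pa=-.0211,-.3577,np.radians(-7); zt=.147
p,o=ublock(px,py,.25,pa); move_gripper(.062); move_ptp(p,o)
print("descend hit",servo_line(ublock(px,py,zt)[0],rate=.08,contact_N=5))
zt=current_position()[2]
move_gripper(0.0); print("gap",current_finger_gap(),current_position(),zt)
open("zt","w").write(str(zt))
servo_line(ublock(px,py,zt+.012)[0],rate=.08)
p,o=ublock(-.031,-.352,zt+.012); servo_line(p,o,rate=.06)
sleep(.1)
servo_line(ublock(-.031,-.352,zt+.001)[0],rate=.06,contact_N=12)
hit=servo_line(ublock(-.031,-.30,zt+.001)[0],rate=.08,contact_N=20); print(hit,current_force(),current_finger_gap())
c=capture("side");cv2.imwrite("pics/s3.png",c["image"]); print(current_clock())
E
python3 r3.py
```

```text
descend hit False
gap 0.025723758361735526 [ 0.48050123 -0.37899703  0.14681745] 0.14760998136957446
False [-0.43813149  0.70248458 -2.32622243] 0.02594916979899397
42.05
```

View pics/s3.png

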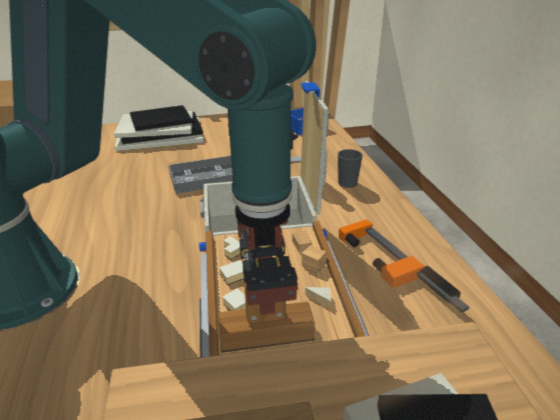

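The block is held square to the board, standing at (265,325), with the -x offcuts just ahead of it. Continuing lane A and then checking.

```bash
cat > r4.py <<'E'
from h import *
zt=float(open("zt").read())
f0=np.array(current_force())
hit=servo_line(ublock(-.031,0,zt+.001)[0],rate=.1,contact_N=20)
print(hit,W2U(current_position()).round(4),current_finger_gap(),(np.array(current_force())-f0).round(1))
c=capture("side");cv2.imwrite("pics/s4.png",c["image"])
servo_line(ublock(-.031,-.03,zt+.08)[0],rate=.15)
p,o=ublock(0,-.34,zt+.16); servo_line(p,o,rate=.25); c=capture("side"); d=capture("scene")
for cc in(c,d):
  for q in blobs(pts(cc),ylim=(-.28,.03)): print(np.percentile(q,[2,50,98],0)[:,:].round(3).tolist(),len(q))
cv2.imwrite("pics/s4b.png",np.hstack([cv2.resize(c["image"][150:400,150:400],(400,400)),cv2.resize(d["image"][110:260,80:320],(400,400))]))
print(current_clock(),current_finger_gap())
E
python3 r4.py
```

```text
False [-0.031  -0.0002  0.1486] 0.025801384459063888 [ 0.  -0.4 -0.9]
[[0.055, -0.258, 0.087], [0.077, -0.235, 0.096], [0.092, -0.22, 0.098]] 288
[[0.057, -0.253, 0.087], [0.081, -0.231, 0.098], [0.093, -0.219, 0.102]] 178
[[0.059, -0.09, 0.087], [0.078, -0.068, 0.103], [0.09, -0.048, 0.107]] 273
[[0.069, -0.156, 0.088], [0.088, -0.132, 0.112], [0.106, -0.113, 0.116]] 299
47.5 0.025721196232690573
```

View pics/s4b.png

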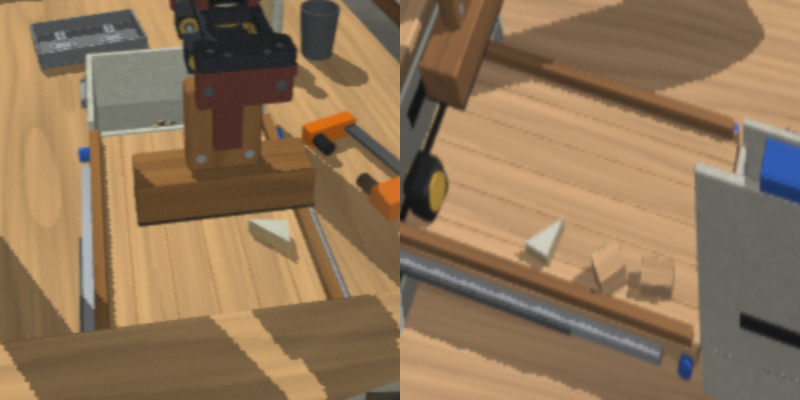

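Lane A is clear. The triangle and two battens remain on the +x side, so I'll do lane B.

```bash
cat > r5.py <<'E'
from h import *
zt=float(open("zt").read())
sweep(.031,-.32,0,zt)
c=capture("side")
servo_line(ublock(.031,-.03,zt+.08)[0],rate=.15)
p,o=ublock(0,-.34,zt+.16); servo_line(p,o,rate=.25); c=capture("side"); d=capture("scene")
for cc in(c,d):
  for q in blobs(pts(cc),ylim=(-.28,.03)): print(np.percentile(q,[2,50,98],0)[:,:].round(3).tolist(),len(q))
cv2.imwrite("pics/s5.png",np.hstack([cv2.resize(c["image"][150:400,150:400],(400,400)),cv2.resize(d["image"][110:260,80:320],(400,400))]))
print(current_clock(),current_finger_gap())
E
python3 r5.py
```

```text
down hit False push hit False [ 0.031  -0.0002  0.1486] gap 0.0258 dF [ 0.3 -0.5 -0.9] 52.4917
54.7917 0.025963129273702177
```

View pics/s5.png

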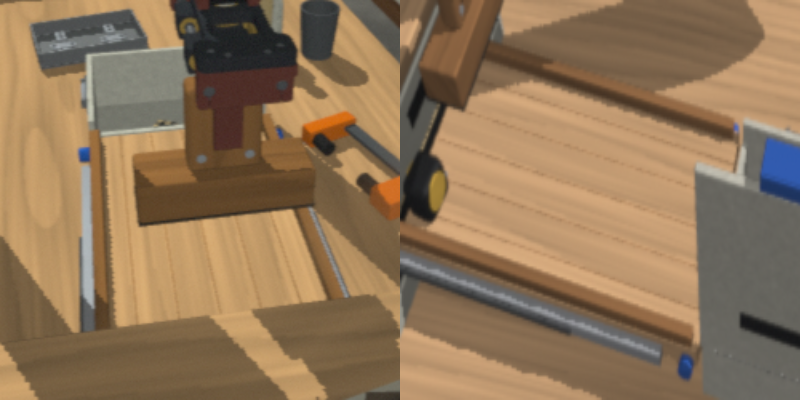

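The board is clear. Setting the block down and checking inside the box.

```bash
cat > r6.py <<'E'
from h import *
zt=float(open("zt").read())
p,o=ublock(-.03,-.37,zt+.03); servo_line(p,o,rate=.15)
print("set",servo_line(ublock(-.03,-.37,zt-.003)[0],rate=.03,contact_N=4),current_position()[2]-zt)
move_gripper(.06); sleep(.2); servo_line(ublock(-.03,-.37,.30)[0],rate=.15)
c=look(.47,.03,.42,-1.57); cv2.imwrite("pics/b6.png",c["image"])
q=W2U(pts(c)); a=q[(q[:,2]<.09)&(q[:,2]>.02)&(q[:,1]>.025)&(q[:,1]<.18)&(abs(q[:,0])<.11)]; print("highest in box",np.percentile(a[:,2],99.5) if len(a) else None,len(a))
a=q[(abs(q[:,2]-.102)<.004)&(q[:,1]>.02)]; 
# lid: hinge line & angle from scene
d=capture("scene"); s=silhouettes("scene","lid")[0]; P=W2U(pts(d,s["region"])); P=P[(P[:,2]>.12)&(P[:,2]<.365)&(P[:,0]>.05)]
for _ in range(4):
    n=np.linalg.svd(P-P.mean(0),full_matrices=False)[2][2]; n*=np.sign(n[0]); P=P[abs((P-P.mean(0))@n)<.006]
m=P.mean(0); print("lid n",n.round(4),"pt",m.round(4),"y",np.percentile(P[:,1],[1,99]).round(4),"z",np.percentile(P[:,2],99.5).round(4),"x at z=.102:",m[0]+n[2]/n[0]*(m[2]-.102))
h=capture("side"); cv2.imwrite("pics/s6.png",h["image"])
q=W2U(pts(capture("wrist"))); print(current_clock())
cv2.imwrite("pics/bs6.png",cv2.resize(np.hstack([c["image"],h["image"]]),(800,300)))
E
python3 r6.py
```

```text
set True -0.0008515986853780966
highest in box 0.058201436093295 2303
lid n [ 0.9997 -0.001  -0.0259] pt [0.1345 0.1025 0.2543] y [0.0087 0.1939] z 0.363 x at z=.102: 0.1305207719402006
60.9417
```

View pics/bs6.png

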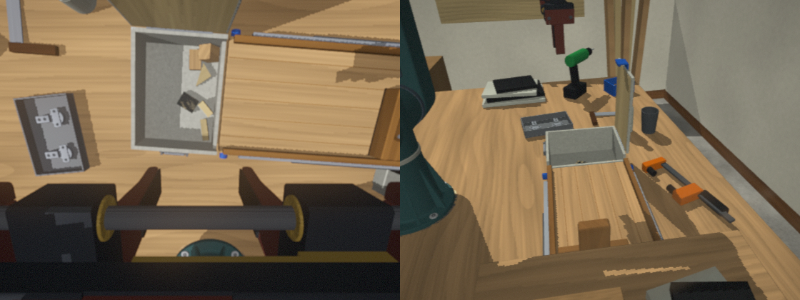

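All six offcuts seem to be in the box, none higher than 58 mm, and the block is standing near the cabinet. The lid stands at θ≈1.60. Closing it with the shut fingers from behind.

```bash
cat > r7.py <<'E'
from h import *
H=np.array([.1205,.102]); yc=.101; o=down(YAW-np.pi/2); w=.010
def tip(th,r,g=0):
    C=H+r*np.array([-np.cos(th),np.sin(th)])+(.010+g)*np.array([np.sin(th),np.cos(th)])
    return U2W(C[0]+w*min(1,th/.3),yc,C[1])
move_gripper(0.0)
p=np.array(current_position()); servo_line([p[0],p[1],.48],o,rate=.2)
s=U2W(.178,yc,.48); move_ptp(s,o)
print("down",servo_line(U2W(.178,yc,.312),rate=.15,contact_N=5))
print("touch",servo_line(tip(1.55,.21),rate=.06,contact_N=15),current_force())
for th in np.arange(1.45,.12,-.1):
    hit=servo_line(tip(th,.21+.021*(1.5-th)/1.4),rate=.12,contact_N=15)
    if hit: print("HIT",th,current_force()); break
print(W2U(current_position()),current_force(),current_clock())
c=capture("side");cv2.imwrite("pics/s7.png",c["image"])
E
python3 r7.py
```

```text
down False
touch False [ 0.30967571  0.56193144 -0.30363355]
[-0.100401    0.10101995  0.14663114] [ 0.92377111  0.12810754 -0.27617181] 70.1583
```

View pics/s7.png

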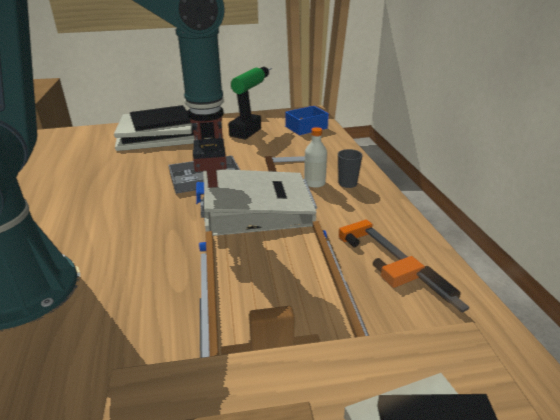

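The lid is nearly down, held by the fingertips at about (210,180). Pressing now.

```bash
cat > r8.py <<'E'
from h import *
p=W2U(current_position()); f0=np.array(current_force())
for z in np.arange(p[2]-.008,.1065,-.003):
    hit=servo_line(U2W(-.1105,.101,z),rate=.03,contact_N=28)
    print(round(z,4),round(current_position()[2],4),hit,(np.array(current_force())-f0).round(1))
    if hit: break
sleep(.2)
servo_line(U2W(-.1105,.101,.20),rate=.1); servo_line(U2W(-.1105,.101,.40),rate=.2)
c=capture("side");d=capture("scene"); cv2.imwrite("pics/f8.png",cv2.resize(np.hstack([c["image"],d["image"]]),(800,300)))
for n,cc in(("side",c),("scene",d)):
    q=W2U(pts(cc)); a=q[(q[:,1]>.03)&(q[:,1]<.18)&(abs(q[:,0])<.12)&(abs(q[:,2]-.115)<.03)]
    A=np.c_[a[:,:2],np.ones(len(a))]; k=np.linalg.lstsq(A,a[:,2],rcond=None)[0]; print(n,"slope",k.round(4),"z",np.median(a[:,2]),len(a))
q=W2U(pts(d)); a=q[(abs(q[:,0])<.107)&(q[:,1]<-.3)&(q[:,1]>-.435)&(q[:,2]>.192)&(q[:,2]<.208)]
print("pusher",cv2.minAreaRect((a[:,:2]*1000).astype(np.float32)),len(a))
for q in blobs(pts(d),ylim=(-.3,0)): print("left on board",q.mean(0),len(q))
print(current_clock())
E
python3 r8.py
```

```text
0.139 0.1389 False [-0.6  0.9 -1. ]
0.136 0.1358 False [ 0.   0.3 -0.8]
0.133 0.1327 False [-0.3 -1.3 -1.3]
0.13 0.1297 False [-0.1  0.3 -0.6]
0.127 0.1268 False [-1.   0.5 -1.6]
0.124 0.124 False [-0.4  0.9  1.1]
0.121 0.1209 False [-1.3 -0.7  1.2]
0.118 0.1178 False [-0.6  0.2 -0.9]
0.115 0.1147 False [-0.7 -1.1 -0.8]
0.112 0.1125 False [-3.  -0.5  9.2]
0.109 0.1117 False [-11.6  -0.3  41.6]
side slope [ 0.0011 -0.0004  0.1108] z 0.11070527690248502 3252
scene slope [-0.0041 -0.0008  0.1139] z 0.11388155829006512 5610
pusher ((-30.324247360229492, -369.2885437011719), (63.02388381958008, 27.094478607177734), 1.083301067352295) 263
75.775
```

View pics/f8.png

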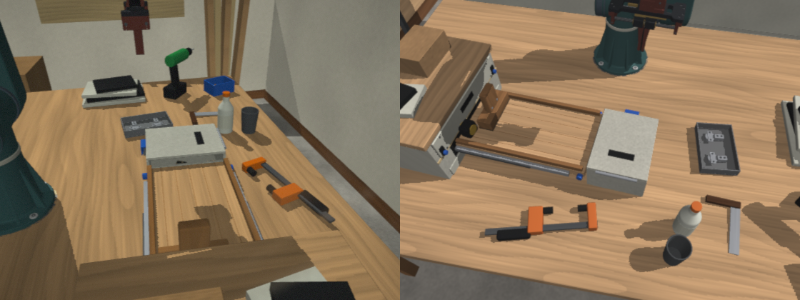

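The lid lies flat (slope under 0.005 rad at z≈0.111), so it is latched. The board is clear, both hinges are in the tray, and the block stands at (-30,-369). Handing in.

```bash
python3 -c "
from bench import *
sleep(.3); print(current_clock()); close_job()"
```

```text
76.075
the job is handed in; nothing more can be done
```

The job is done and handed in at 76 s; no verdict was reported.

**What I did, in order**
1. I put both hinges that were there into the grey tray.
2. I swept the six offcuts into the box in two lanes with the push block. One batten was knocked aside mid-run, and I re-measured it before sweeping.
3. I set the block on its sole at the cabinet end.
4. I swung the lid down with the shut fingers and pressed it at its front edge.

**What the last checks showed**
- **Board:** it is clear of offcuts.
- **Offcuts:** before the lid closed, a picture showed them in the box, the highest point at 58 mm. I did not count all six one by one inside the box.
- **Lid:** it lies flat, with a slope under 0.005 rad and its top about 111–114 mm up. A lid still resting on the catch would sit at about 0.05 rad, so I take it as latched.
- **Push block:** it stands upright at unit (-30, -369) mm, well behind where the offcuts lay.
- **Hinges and bystanders:** both hinges are flat in the tray. The glue bottle, try square and tape measure look untouched; I did not re-measure them.

**One force reading went high:** the last 3 mm step of the press peaked at about 42 N on the fingertips, because my 28 N stop did not trigger. That is above the 10–16 N the catch needs. The 40 N limit is stated for the arm and the gripper's body, and only the fingertips touched the lid, so I don't expect it to count.

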